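# Lift the inner tray out of the valet box and hold it level

### The job

I want to get at the collar stays in the bottom of the walnut valet box: swing its glazed lid (the one with the brass pull) all the way open, then lift the inner tray out by its centre grip with the two cufflinks riding in it. Keep the tray level all the way and finish still holding it, steady and level in the air with its underside a good 10 cm above the box's rim, touching nothing but the gripper; do not put it down, leave the lid standing open and leave everything else on the shelf where it is.

Things in the scene. Friction and masses are not known exactly. Their poses are not given: they have to be found in the camera images.
- box: walnut valet box, fixed, 160 deep (its x) x 260 wide (its y) x 80 high to the rim, walls 8 thick; origin under its centre, its -x side (front, where the lid's pull is) faces roughly to the robot. Inside, the tray rests on ledges 40 above the origin; the tray has 4 of play on each side
- lid (a joint): hinge of the box's lid, rad: 0 shut, grows as the front edge rises, stop at 1.75 (leaning a little back beyond upright). A stiff hinge (about 0.4 N m): the lid stays at any angle. The hinge axis runs along the box's y. The lid is a walnut frame with a clear pane, 160 x 260 x 24 thick, 0.3 kg, hollow below; short of upright it leans over the tray
- box_hinge (a point): middle of the hinge line on the box's far rim: 80 behind the box's centre and 80 up, same axes as the box
- lid_pull (a point): centre of the head of the brass pull on the lid's front edge: a rounded square block 18 x 18 (y, z) and 16 long (x) on a stem 10 across, its centre 26 out from the lid's front edge, 186 from the hinge line and 12 above the lid's underside; axes are the lid's own and turn with it. Pinched on its two sides (along y) it can turn between the fingers as the lid swings
- tray_grip (a point): point to grip on the loose lift-out walnut tray, on its centre line, 40 above its underside. The tray is 136 (x) x 236 (y) x 34 high, about 0.3 kg, balanced about this point. The grip is a solid raised block at its middle, 60 long (x) x 14 thick (y), top 52 above the tray's underside, 12 above this point; beside it the felt floor (5 above the underside) is free for 60 on either side. Axes as the box's at the start
- tray: the same tray, origin under its centre, z up when level
- cufflink_a_mid (a point): one of a pair of steel cufflinks standing face down in a compartment of the tray: disc 17 across, 20 high with its post and toggle, 14 g; point half-way up
- cufflink_b_mid (a point): the other cufflink of the pair, in the same compartment
- dispenser: push dispenser of clear acrylic, 100 x 50 x 110 high, full of white collar stays; origin under its centre; loose, not part of the job
- clamp: spring clamp of blue plastic lying flat, about 135 long x 65 x 20 high; origin at its pivot, on the shelf; loose, not part of the job
- cube: glass jewelry cube with brass edges, 80 x 80 x 80 (86 with its small lid bar); origin under its centre; loose, not part of the job
- watch: wristwatch on a small cushioned stand, 90 x 76 x 56 high; origin under its centre; loose, not part of the job
- cologne: rectangular amber glass bottle with a black cap, 34 x 56 x 112 high; origin under its centre; loose, not part of the job
- dish: small white ceramic bowl, 90 across, 24 high; origin under its centre; loose, not part of the job
- brush: wooden garment brush, bristles down, 150 x 46 x 34 high; origin under its centre; loose, not part of the job

How it is judged:
By the outcome, as a careful person would: the job done as asked, in the order asked, and still so for the second after the job is handed in, while the arm keeps its last pose, push and grip.
It also fails if it takes over 54 s, if anything falls off the work surface, if the arm or the gripper's body presses on something with over 40 N, if the wrist force passes 120 N, or if a joint passes its speed limit or range.

### The arm

A 6-joint arm with a two-finger parallel gripper is mounted at the origin on the work surface. World frame = base frame: x ahead of the robot, y to its left, z up, the work surface at z = 0. Lengths are in mm, angles in rad, forces in N, time in s.
With the tool pointing down it reaches from about 425 to 950 mm from the base axis. Payload 14.7 kg.
Tool frame: the origin (TCP) lies on the centre line of the jaws, within the pads' length; the fingertips stand manip.tips_ahead ahead of it and the grasp point (between the pads) is the TCP (manip.tips_ahead is the distance from the TCP to the fingertips, in mm); y points along the fingers, z is the direction in which the jaws open and shut, and the axes are right-handed (so a half turn about y gives the same grasp; the last joint's range is limited). The gripper opens to 85 mm and grips with 20 to 120 N. Pads are 22 mm wide; open, the fingers measure 114 mm over their backs; the gripper's body (76 mm by 85 mm) begins 54 mm behind the grasp point. The pads swing forward as they close: fully open they stand 13 mm farther back than shut.
Start: joints at [-1.394, 0.48, 1.596, -0, 1.065, -0.047], TCP at [144.276, -633.78, 250.297] pointing down, gripper open.
Joint ranges: [-2.75, 2.75], [-0.82, 2.05], [0.23, 2.67], [-1.56, 4.7], [0.09, 2.69], [-2.92, 2.92]. Speed limits (rad/s): [1.89, 1.89, 2.39, 3.01, 3.01, 3.01].

### API

Orientations are given as a unit quaternion [x, y, z, w].
In Python, from workcell import manip gives the robot as it stands. Calls block until the motion is done:
- manip.goto(position, orientation): joint-space move of the TCP to a pose.
- manip.line_to(position, rotation=None, velocity=150, max_force=None): straight line of the TCP; rotation=None keeps the orientation; velocity is the mean speed in mm/s. With max_force (N) it stops when the force on the tool has changed by that much, and returns True; else False.
- manip.move_j(angles): joint-space move.
- manip.gripper_to(opening): finger opening in mm; the grip force is fixed at half the most; returns when the fingers have stopped.
- manip.wait(seconds).
- manip.solve_ik(position, orientation): joint angles nearest the present ones, or None.
- manip.grab_frame(name): name is "scene" or "side" or "wrist"; returns a dict with "color" (400x640x3 uint8, red, green, blue), "vfov" (degrees; the focal length in pixels is half the picture's height over the tangent of half this angle, whatever the lens; pixels are square), "cx", "cy" (the principal point, pixels), "R" (3x3) and "t" (3): a world point X has camera coordinates R X + t; the wrist camera has in their place "T_tool_cam" (4x4, takes a point from camera to tool coordinates, whose origin is the TCP and whose axes are the tool frame's). Camera axes: x right, y down, z forward; pixel columns grow to the right and rows downward; lengths in mm; the calibration is good to about 2 mm. The wrist camera is an equidistant fisheye: a pixel r from the principal point sees the ray r / f radians off the axis. A picture is of the moment at which its call begins: read the wrist's pose just before it. There is no depth.
A pose or a line that the arm cannot do raises manip.MotionError and nothing moves.
- manip.sign_off(): hands the job in, once; it reports no verdict.
Trained networks look in a picture, given as the dict that the camera call returned (one of the last four; its "shot" number tells which), for a name from the list of things; names that differ only in an ending like _2 or _b are one class to them, and where a whole thing is asked for, a point or a joint stands for the part that bears it (a point fixed in the world has none). Each returns a list of dicts, best first, with "score" (0 to 1); they miss things now and then, are a little off and sometimes report something else, mostly with a low value. They report only what shows in the picture. A call takes as long as a camera call.
- manip.recognise(picture, query): "bbox" ([left, top, right, bottom] in pixels, round what is visible of it).
- manip.outline_of(picture, query): "pixels" (400x640 bool, what is visible of it) and "bbox" ([left, top, right, bottom] in pixels, round what is visible of it).
- manip.place_of(picture, query): "pixel" ([row, column] in pixels: a listed point, or the origin of a listed thing).
Readings, each from a call of its own:
- manip.read_t(): time.
- manip.read_joint_pos(): joint angles.
- manip.read_joint_vel(): joint speeds.
- manip.read_effort(): joint torques, N m.
- manip.read_eef_pos(): TCP position.
- manip.read_orientation(): TCP orientation.
- manip.read_force(): force on the tool from outside, world axes, zero at the start.
- manip.read_torque(): the same for the moment, N m.
- manip.read_width(): finger opening in mm.
Only numpy, scipy, OpenCV 4.12 (cv2) and the standard library are available. Lean on these libraries where they do the work, as an engineer would, in place of code of your own. Each camera call takes 0.05 s, during which the arm holds its last target.

## Working session

There is one attempt and no reset: what is moved stays moved. The work goes in short steps, each a Python script; the robot and the scene stay as the last script left them, time stands still between calls to the robot, and variables do not carry over. Pictures are saved under pics/ and viewed, and the job is handed in when it is done.

```bash
ls; mkdir -p pics; python3 - <<'E'
from workcell import manip
import cv2
print(manip.tips_ahead, manip.read_t(), manip.read_eef_pos(), manip.read_orientation())
for n in ["scene","side","wrist"]:
    f=manip.grab_frame(n)
    cv2.imwrite(f"pics/{n}0.png",f["color"][:,:,::-1])
    print(n,f["vfov"],f["cx"],f["cy"],f.get("R"),f.get("t"),f.get("T_tool_cam"))
    for q in ["lid_pull","box_hinge","tray_grip","box"]:
        r=manip.place_of(f,q); print(q,[(x["pixel"],round(x["score"],2)) for x in r][:3])
print(manip.read_t())
E
```

```text
pics
19.0 0.0 [ 144.21273073 -633.40772042  249.66759385] [-0.07896816  0.70311539 -0.70225476  0.07893686]
scene 47.78337708282119 321.79966039999573 192.90922129934634 [[ 0.60006158  0.79994714  0.00326707]
 [ 0.649169   -0.48456427 -0.58632506]
 [-0.46744595  0.35395202 -0.81006929]] [-330.51184819 -328.25633416 1820.07385154] None
lid_pull [([164.9, 314.1], 0.84)]
box_hinge [([209.6, 336.5], 0.81)]
tray_grip []
box [([201.5, 328.8], 0.7)]
side 42.18906142063096 318.82629653569876 201.18616996240874 [[ 0.95165381 -0.30684072  0.01427575]
 [-0.22756199 -0.73546653 -0.63820413]
 [ 0.20632635  0.60410078 -0.76973482]] [-542.03198712  166.52783414 1627.93360999] None
lid_pull [([199.0, 288.0], 0.9)]
box_hinge [([197.0, 343.3], 0.6)]
tray_grip []
box [([211.8, 317.0], 0.85)]
wrist 65.70646984690485 322.1210565818938 196.09600766629225 None None [[ 1.33373666e-03  9.62086073e-01  2.72742751e-01 -6.92865407e+01]
 [ 2.73346971e-04 -2.72743334e-01  9.62086794e-01 -1.24511641e+02]
 [ 9.99999073e-01 -1.20861702e-03 -6.26751099e-04  6.31517389e-01]
 [ 0.00000000e+00  0.00000000e+00  0.00000000e+00  1.00000000e+00]]
lid_pull []
box_hinge []
tray_grip []
box []
0.75
```

View pics/scene0.png

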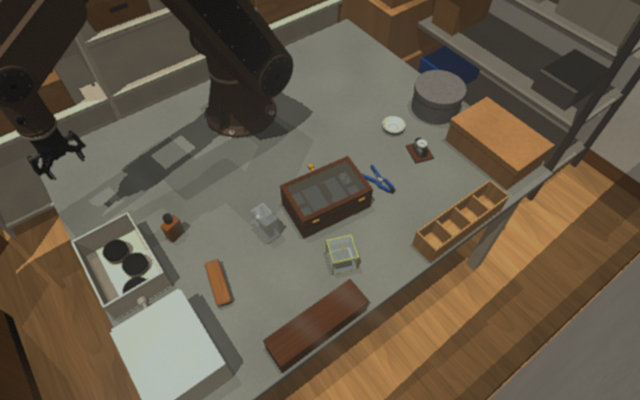

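View pics/side0.png

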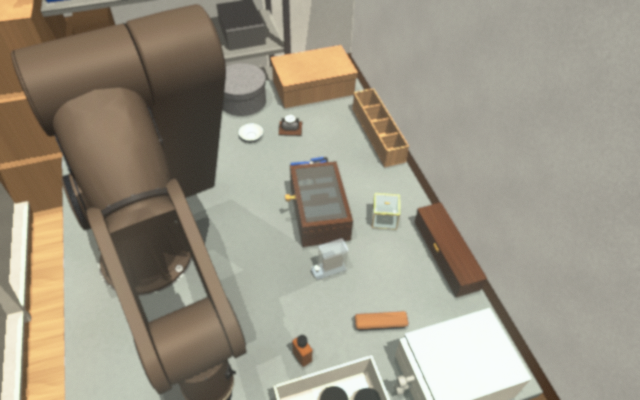

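The scene view shows the box near (327,195) with its pull at about (312,166). In the side view the box is near (320,200) with the pull at (288,198). The dispenser stands at the box's near-y end and the clamp at the other end. Next I'll triangulate.

```bash
cat > h.py <<'E'
from workcell import manip
import numpy as np, cv2
from scipy.spatial.transform import Rotation as Ro
def pose():
    return np.array(manip.read_eef_pos()),Ro.from_quat(manip.read_orientation())
def ray(f,px,P=None):
    r,c=px; F=200/np.tan(np.radians(f["vfov"]/2))
    u=np.array([c-f["cx"],r-f["cy"]])
    if "R" in f and f.get("R") is not None:
        d=np.array([u[0]/F,u[1]/F,1]); R=np.array(f["R"]); t=np.array(f["t"])
        d=R.T@d; return -R.T@t, d/np.linalg.norm(d)
    n=np.linalg.norm(u); th=n/F
    d=np.r_[np.sin(th)*u/max(n,1e-9),np.cos(th)]
    T=np.array(f["T_tool_cam"]); p,o=P
    return p+o.apply(T[:3,3]), o.apply(T[:3,:3]@d)
def tri(rs):
    A=np.zeros((3,3));b=np.zeros(3)
    for o,d in rs:
        M=np.eye(3)-np.outer(d,d);A+=M;b+=M@o
    x=np.linalg.solve(A,b)
    return x,[round(float(np.linalg.norm(np.cross(x-o,d))),1) for o,d in rs]
def atz(r,z):
    o,d=r; return o+d*(z-o[2])/d[2]
def proj(f,X,P=None):
    F=200/np.tan(np.radians(f["vfov"]/2))
    if f.get("R") is not None:
        c=np.array(f["R"])@X+np.array(f["t"]); return np.array([f["cy"]+F*c[1]/c[2],f["cx"]+F*c[0]/c[2]])
    T=np.array(f["T_tool_cam"]);p,o=P
    c=T[:3,:3].T@(o.inv().apply(np.array(X)-p)-T[:3,3])
    th=np.arctan2(np.hypot(c[0],c[1]),c[2]); u=c[:2]/np.hypot(c[0],c[1])*th*F
    return np.array([f["cy"]+u[1],f["cx"]+u[0]])
def save(f,n,marks=()):
    im=f["color"][:,:,::-1].copy()
    for m in marks: cv2.circle(im,(int(m[1]),int(m[0])),3,(0,255,0),1)
    cv2.imwrite(f"pics/{n}.png",im)
E
python3 - <<'E'
from h import *
fs=[manip.grab_frame("scene"),manip.grab_frame("side")]
for q in ["lid_pull","box_hinge","box","dispenser","clamp","cube","watch","cologne","dish","brush"]:
    rs=[];
    for f in fs:
        r=manip.place_of(f,q)
        if r: rs.append(ray(f,r[0]["pixel"])); 
    print(q,[np.round(atz(r,0),0) for r in rs], tri(rs) if len(rs)==2 else None)
E
```

```text
lid_pull [array([481.,  84.,   0.])] None
box_hinge [array([611.,  16.,   0.]), array([675.,  51.,   0.])] (array([649.26974668, -15.17357047,  78.54581136]), [3.1, 3.1])
box [array([563.,  12.,   0.]), array([561.,  -9.,  -0.])] (array([561.90035085,   8.58458208, -10.69331491]), [7.9, 7.9])
dispenser [array([ 530., -220.,    0.]), array([ 528., -229.,    0.])] (array([ 528.57903506, -221.36340449,   -6.73084132]), [3.6, 3.6])
clamp [array([600., 219.,   0.]), array([600., 210.,   0.])] (array([600.09547945, 217.68055231,  -3.37201363]), [3.3, 3.3])
cube [array([776., -80.,   0.]), array([777., -87.,   0.])] (array([777.02196486, -82.05703929,  -2.22621541]), [3.2, 3.2])
watch [array([598., 419.,   0.]), array([575., 412.,   0.])] (array([582.98573042, 441.69808697, -29.03842596]), [0.7, 0.7])
cologne [array([571.,  12.,   0.]), array([ 381., -462.,    0.])] (array([ 434.75270013,  -87.31836928, -327.7140366 ]), [221.0, 221.0])
dish [array([448., 451.,   0.]), array([448., 425.,   0.])] (array([448.70302931, 446.7919708 ,  -8.43394947]), [9.0, 9.0])
brush [array([ 608., -430.,    0.]), array([ 615., -449.,    0.])] (array([ 6.12561342e+02, -4.38942098e+02, -2.46701816e-01]), [9.8, 9.8])
```

```bash
python3 - <<'E'
from h import *
p,o=pose(); print(np.round(o.as_matrix(),2))
O=Ro.from_matrix(np.array([[1,0,0],[0,0,1],[0,-1,0]]).T.astype(float).T)
O=Ro.from_matrix(np.column_stack([[1,0,0],[0,0,-1],[0,1,0]]).astype(float)); print(O.as_matrix())
q=O.as_quat()
print(manip.solve_ik([500,10,330],q), manip.solve_ik([500,10,250],q),manip.solve_ik([470,20,92],q))
E
```

```text
[[-0.98  0.    0.22]
 [-0.22 -0.   -0.98]
 [-0.   -1.    0.  ]]
[[ 1.  0.  0.]
 [ 0.  0.  1.]
 [ 0. -1.  0.]]
[-4.06276796e-02  1.88450216e-01  1.82831567e+00 -4.44089210e-16
  1.12482676e+00 -1.61142401e+00] [-4.06276796e-02  2.71705349e-01  1.93360980e+00 -4.44089210e-16
  9.36277501e-01 -1.61142401e+00] [-2.19268797e-02  4.81295544e-01  2.13934974e+00 -4.44089210e-16
  5.20947369e-01 -1.59272321e+00]
```

```bash
python3 - <<'E'
from h import *
O=Ro.from_matrix(np.column_stack([[1,0,0],[0,0,-1],[0,1,0]]).astype(float)); q=O.as_quat()
res={}
F=[]
for i,P in enumerate([[500,-40,330],[520,60,330]]):
    if i==0: manip.goto(P,q)
    else: manip.line_to(P,velocity=200)
    manip.wait(0.2)
    pp=pose(); f=manip.grab_frame("wrist"); F.append((f,pp)); 
    ms=[]
    for n in ["lid_pull","box_hinge","tray_grip","box","cufflink_a_mid"]:
        r=manip.place_of(f,n)
        for x in r[:1]:
            print(i,n,np.round(x["pixel"],1),round(x["score"],2)); res.setdefault(n,[]).append(ray(f,x["pixel"],pp)); ms.append(x["pixel"])
    save(f,f"w1_{i}",[]) 
for n,rs in res.items():
    if len(rs)>1: print(n,*tri(rs))
print(manip.read_t(), manip.read_joint_pos())
import pickle; pickle.dump([({k:f[k] for k in f},(pp[0],pp[1].as_quat())) for f,pp in F],open("w1.pkl","wb"))
E
```

```text
0 lid_pull [140.1 368.6] 0.86
0 box_hinge [276.  344.9] 0.89
0 tray_grip [221.6 110.3] 0.72
0 box [203.2 348.1] 0.79
1 lid_pull [124.9 282.2] 0.67
1 box_hinge [260.  269.1] 0.63
1 tray_grip [207.6  72.4] 0.48
1 box [187.3 283.6] 0.59
lid_pull [465.94053636  12.79378332  97.73160883] [1.1, 1.1]
box_hinge [638.95624997 -11.08205588 100.56374821] [1.6, 1.6]
tray_grip [ 595.22239141 -411.84235581   28.62487462] [2.2, 2.2]
box [567.86802807  -0.77758483   2.55905054] [2.7, 2.7]
5.9833 [ 5.64509889e-02  2.24155924e-01  1.78136430e+00  1.85382439e-05
  1.13607955e+00 -1.51388326e+00]
```

View pics/w1_0.png

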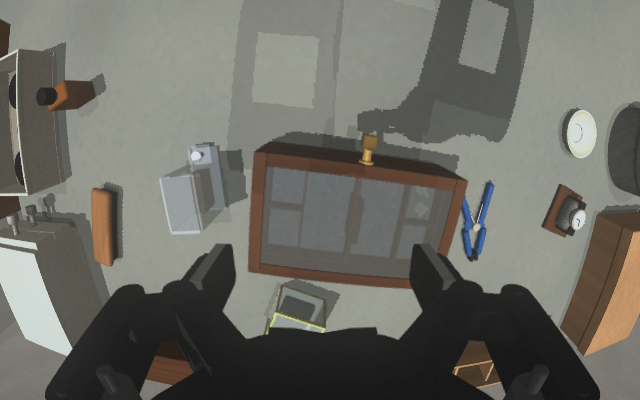

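View pics/w1_1.png

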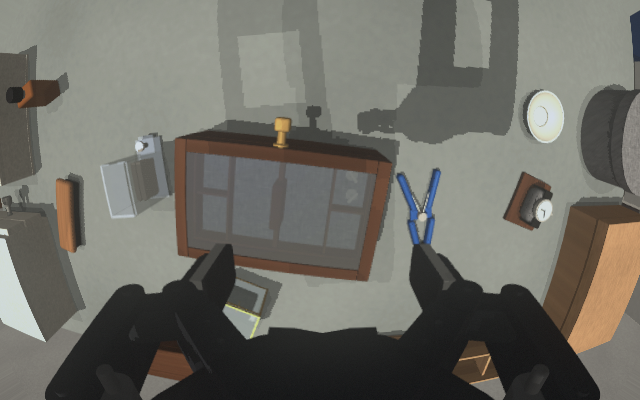

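The first wrist view shows the lid shut, with the pull at about (369,143) and lid corners near (257,152), (466,180) and (249,271). In the second the pull is at (282,127) and the corners are near (176,138), (392,160), (370,280) and (180,254). The network's tray_grip report was the brush, so I discard it. Next I'll fit the box pose.

```bash
python3 - <<'E'
from h import *
import pickle
from scipy.optimize import least_squares
D=[(f,(p,Ro.from_quat(q))) for f,(p,q) in pickle.load(open("w1.pkl","rb"))]
obs=[(0,(152,257),'fr'),(0,(180,466),'fl'),(0,(271,249),'br'),(0,(140,369),'p'),
     (1,(138,176),'fr'),(1,(160,392),'fl'),(1,(280,370),'bl'),(1,(254,181),'br'),(1,(125,282.5),'p')]
L={'fr':(-80,-130,104),'fl':(-80,130,104),'br':(80,-130,104),'bl':(80,130,104),'p':(-106,0,92)}
def X(v,k):
    c,s=np.cos(v[2]),np.sin(v[2]);l=L[k];return np.array([v[0]+c*l[0]-s*l[1],v[1]+s*l[0]+c*l[1],l[2]+v[3]])
def res(v): return np.concatenate([proj(D[i][0],X(v,k),D[i][1])-np.array(px) for i,px,k in obs])
s=least_squares(res,[568,0,-.1,0],loss='soft_l1',x_scale=[1,1,.01,1])
print(s.x,np.round(s.fun.reshape(-1,2),1)); v=s.x
print("pull",X(v,'p'))
for i in (0,1):
    f,P=D[i]; im=f["color"][:,:,::-1].copy()
    for k in L:
        m=proj(f,X(v,k),P); cv2.circle(im,(int(round(m[1])),int(round(m[0]))),2,(0,255,0),-1)
    cv2.imwrite(f"pics/fit{i}.png",cv2.resize(im[100:310,150:500],None,fx=2.2,fy=2.2))
E
```

```text
[ 5.71830144e+02  1.35228185e+00 -1.21900518e-01 -2.67481569e+00] [[-0.9 -1.1]
 [-1.8  0.1]
 [ 0.8  0.7]
 [ 0.9 -0.4]
 [-0.1  2.1]
 [ 0.7 -0.2]
 [-0.2 -0.8]
 [ 1.4 -1. ]
 [-0.8  2. ]]
pull [466.61673548  14.24175893  89.32518431]
```

View pics/fit1.png

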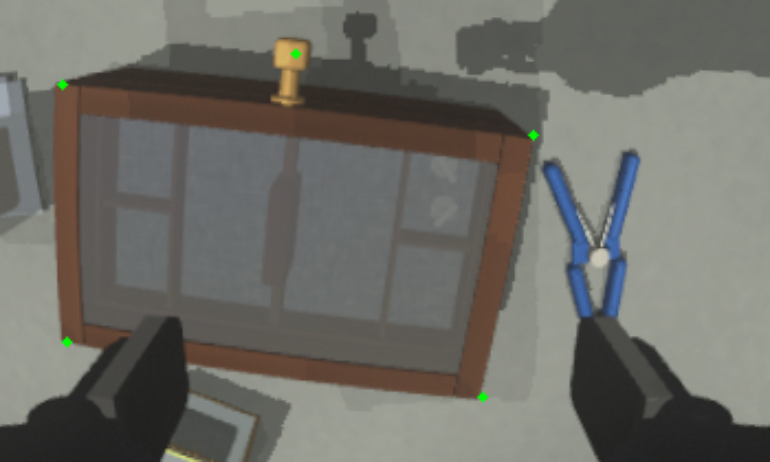

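View pics/fit0.png

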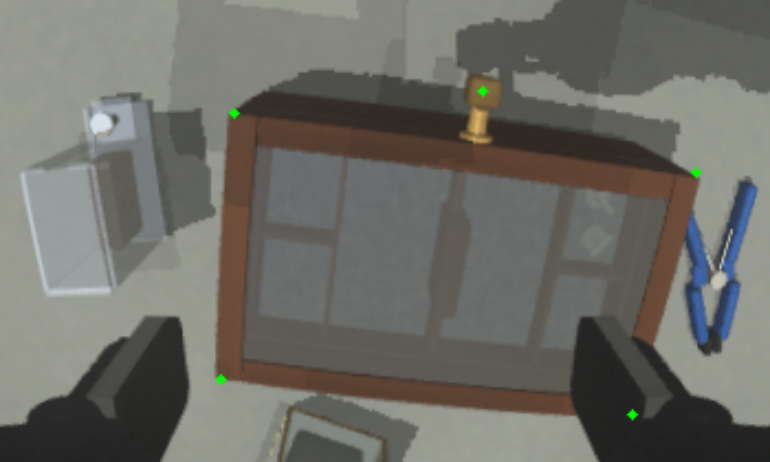

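```bash
cat >> h.py <<'E'
YAW=-0.122; BOX=np.array([571.8,1.4,0])
O0=Ro.from_matrix(np.column_stack([[1,0,0],[0,0,-1],[0,1,0]]).astype(float))
OT=Ro.from_euler('z',YAW)*O0; Q=OT.as_quat()
RZ=Ro.from_euler('z',YAW)
HINGE=BOX+RZ.apply([80,0,79])
def pull(th,r=186,h=12):
    return HINGE+RZ.apply([-r*np.cos(th)+h*np.sin(th),0,r*np.sin(th)+h*np.cos(th)])
E
python3 - <<'E'
from h import *
P=pull(0); print(P,HINGE)
for th in np.linspace(0,1.75,6): assert manip.solve_ik(pull(th)+[0,0,3],Q) is not None
manip.goto(P+[0,0,70],Q)
manip.wait(0.1); pp=pose(); f=manip.grab_frame("wrist"); save(f,"w2")
r=manip.place_of(f,"lid_pull"); 
for x in r: print(x["pixel"],x["score"],proj(f,P,pp), atz(ray(f,x["pixel"],pp),92))
print(manip.read_t())
E
```

```text
[466.58787405  14.29994388  91.        ] [651.20537808  -8.33580671  79.        ]
[215.6, 321.5] 0.89 [212.1634855  322.28418628] [468.58941695  13.52544743  92.        ]
6.9417
```

View pics/w2.png

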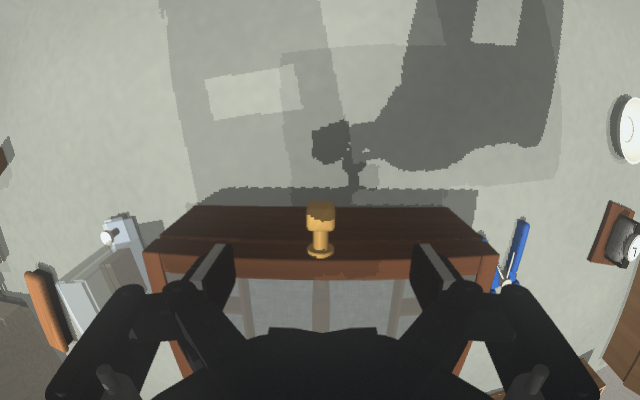

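The pull sits at (321,215), centred between the fingers and squared with the box, so I'll descend and pinch it.

```bash
python3 - <<'E'
from h import *
P=pull(0)+[1,0,3]
print(manip.line_to(P,velocity=120,max_force=15), manip.read_eef_pos(), manip.read_force())
manip.gripper_to(10); print("w",manip.read_width(),manip.read_force(),manip.read_t())
# first part of swing
off=P-pull(0)
for th in np.linspace(0,0.45,4)[1:]:
    s=manip.line_to(pull(th)+off,velocity=120,max_force=30)
    print(round(th,2),s,np.round(manip.read_force(),1),round(manip.read_width(),1))
f=manip.grab_frame("side"); save(f,"s3"); print(manip.read_t())
E
```

```text
False [467.88549098  14.33068864  94.39331512] [0.4545365  0.22452887 0.55751194]
w 16.98766844825867 [ -0.2399196  -10.45970402   0.20785291] 8.275
0.15 False [  2.  -10.4  -2.5] 16.8
0.3 False [  1.9 -11.2  -2.7] 17.2
0.45 False [  1.2 -10.7  -3.5] 16.8
9.475
```

```bash
python3 -c "
import cv2;im=cv2.imread('pics/s3.png');cv2.imwrite('pics/s3c.png',cv2.resize(im[120:280,220:440],None,fx=3.5,fy=3.5))"
```

```text
(no output)
```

View pics/s3c.png

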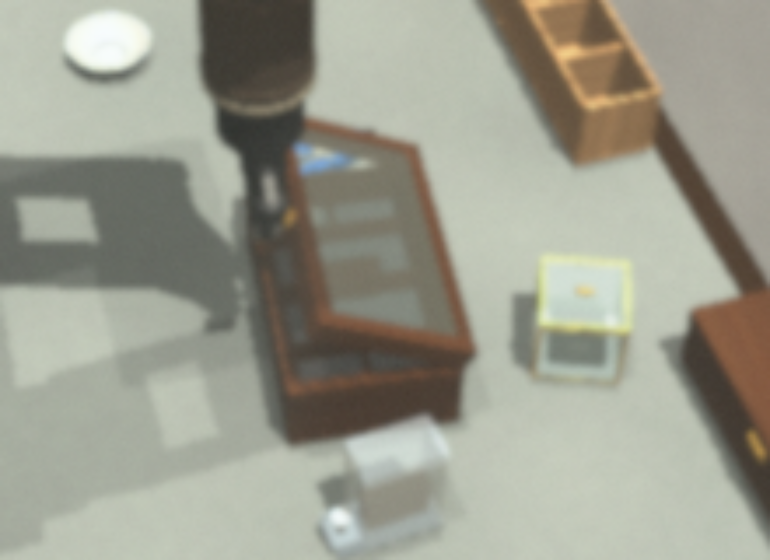

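The lid is rising with the pull, and the forces are small. I'll continue to the stop.

```bash
python3 - <<'E'
from h import *
off=np.array([1,0,3])
for th in np.r_[np.linspace(0.45,1.73,9)[1:],1.75,1.77]:
    s=manip.line_to(pull(th)+off,velocity=120 if th<1.74 else 40,max_force=30)
    print(round(th,2),s,np.round(manip.read_force(),1),round(manip.read_width(),1),np.round(manip.read_eef_pos()-pull(th)-off,1))
    if s: break
f=manip.grab_frame("side"); save(f,"s4"); f=manip.grab_frame("scene"); save(f,"c4");print(manip.read_t())
for n,b in (("s4",(100,280,220,440)),("c4",(80,260,200,420))):
    im=cv2.imread(f'pics/{n}.png');cv2.imwrite(f'pics/{n}c.png',cv2.resize(im[b[0]:b[1],b[2]:b[3]],None,fx=3.2,fy=3.2))
E
```

```text
0.61 False [  1.2 -10.6  -3.2] 16.7 [ 0.2 -1.   0.2]
0.77 False [  0.1 -10.9  -3.2] 17.0 [ 0.1 -1.1  0.1]
0.93 False [  0.1 -11.5  -2.6] 16.8 [-0.1 -1.2 -0.2]
1.09 False [ -0.2 -13.5  -2.1] 16.8 [-0.3 -1.4 -0.4]
1.25 False [ -0.5 -13.   -4.1] 16.9 [-0.4 -1.6 -0.6]
1.41 False [ -1.5 -13.1  -4.3] 17.2 [-0.4 -1.8 -0.7]
1.57 False [ -1.3 -13.9  -0.5] 16.7 [-0.4 -2.  -0.8]
1.73 False [ -2.1 -15.6  -1.8] 16.5 [-0.3 -2.2 -0.8]
1.75 False [ -2.2 -15.5  -1.5] 16.7 [-0.8 -2.2 -0.7]
1.77 False [ -4.4 -14.   -0.4] 16.8 [-1.1 -2.2 -0.6]
13.275
```

View pics/s4c.png

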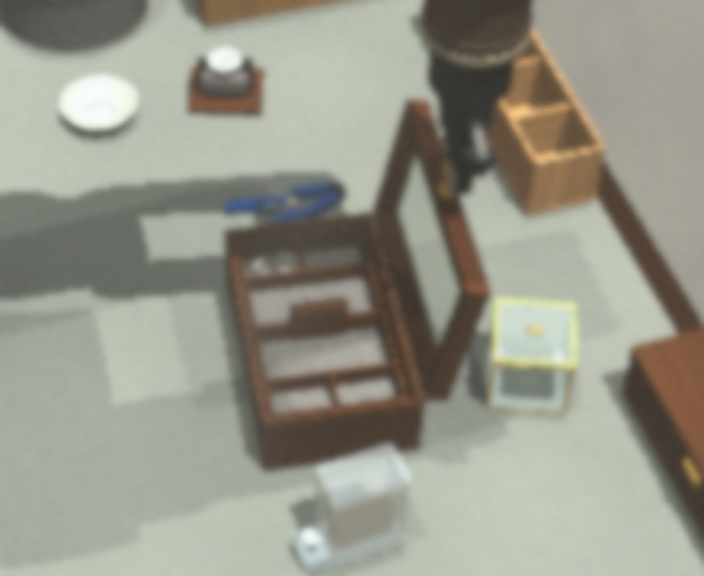

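View pics/c4c.png

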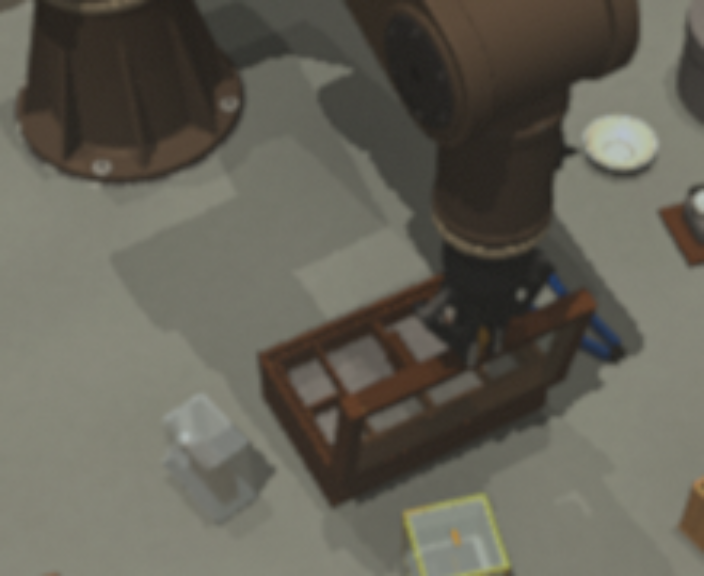

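```bash
python3 - <<'E'
from h import *
off=np.array([1,0,3])
for th in (1.79,1.81,1.83):
    s=manip.line_to(pull(th)+off,velocity=30,max_force=12)
    print(round(th,2),s,np.round(manip.read_force(),1),np.round(manip.read_eef_pos()-pull(th)-off,1))
    if s or manip.read_force()[0]<-14: break
manip.wait(0.1)
p=np.array(manip.read_eef_pos())
print("p",p, "angle", np.arctan2(*( (lambda d:(d[2],-d[0]))(RZ.inv().apply(p-off-HINGE)) ))-np.arctan2(12,186))
manip.gripper_to(60); print(manip.read_width(),manip.read_force())
manip.line_to(p+[0,0,70],velocity=150)
manip.goto([490,-5,350],Q)
F=[]
for i,dy in enumerate((-40,40)):
    manip.line_to([495,dy,360-20*i],velocity=200); manip.wait(0.15)
    pp=pose(); f=manip.grab_frame("wrist"); save(f,f"w5_{i}"); F.append((f,(pp[0],pp[1].as_quat())))
    if i==0: rr={}
    for n in ["tray_grip","cufflink_a_mid","tray","lid_pull","box_hinge","lid"]:
        if n=="lid": continue
        for x in manip.place_of(f,n)[:2]: print(i,n,np.round(x["pixel"],1),round(x["score"],2)); rr.setdefault(n,[]).append((i,ray(f,x["pixel"],pp)))
for n,l in rr.items():
    if len(l)==2 and l[0][0]!=l[1][0]: print(n,*tri([a[1] for a in l]))
import pickle; pickle.dump(F,open("w5.pkl","wb")); print(manip.read_t())
E
```

```text
1.79 True [-4.5 -0.8 10.3] [-3.8 -2.1 -0. ]
p [700.18588724 -16.71778717 260.98119283] angle 1.771741916787215
59.88875116958281 [-0.6322764   0.11491626  0.00673446]
0 tray_grip [213.9 358.1] 0.79
0 cufflink_a_mid [176.5 421.2] 0.51
0 tray [202.  358.1] 0.87
0 box_hinge [266.4 352.1] 0.58
0 box_hinge [125.   92.7] 0.27
1 tray_grip [228.8 300. ] 0.82
1 cufflink_a_mid [187.  367.5] 0.47
1 tray [217.9 304.2] 0.66
1 tray [248.1  99.4] 0.18
1 lid_pull [213.  431.5] 0.35
1 box_hinge [276.1 300.7] 0.82
1 box_hinge [133.8  62.8] 0.61
tray_grip [5.69836973e+02 4.16510027e-02 9.17730742e+01] [2.1, 2.1]
cufflink_a_mid [529.42838176  93.1872419   81.22681406] [0.5, 0.5]
17.3417
```

View pics/w5_0.png

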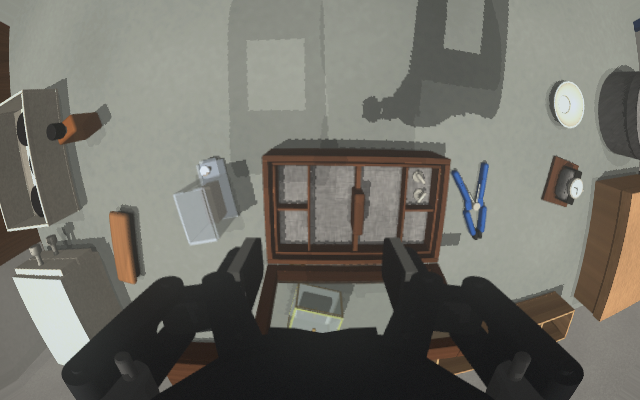

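View pics/w5_1.png

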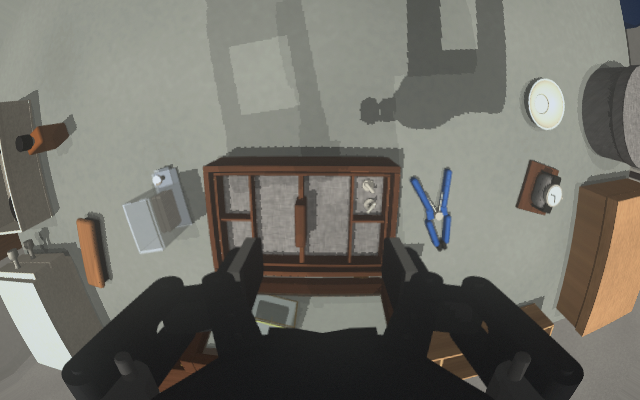

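The lid stands open. The tray grip is at about (358,213) in the first view and (301,223) in the second, and both cufflinks are in the far-left compartment. I'll zoom in for a fine yaw and position fit.

```bash
python3 - <<'E'
import cv2
for i,(x,y) in enumerate(((262,145),(202,152))):
    im=cv2.imread(f"pics/w5_{i}.png")[y:y+125,x:x+192]
    cv2.imwrite(f"pics/z5_{i}.png",cv2.resize(im,None,fx=4,fy=4,interpolation=cv2.INTER_CUBIC))
E
```

```text
(no output)
```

View pics/z5_0.png

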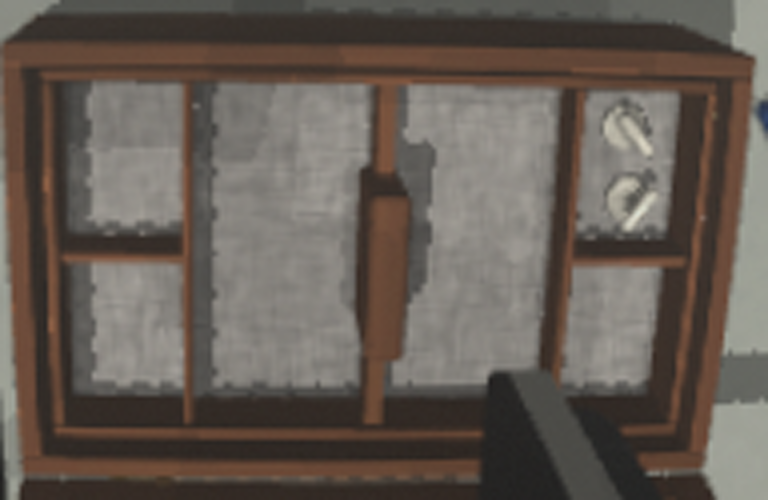

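View pics/z5_1.png

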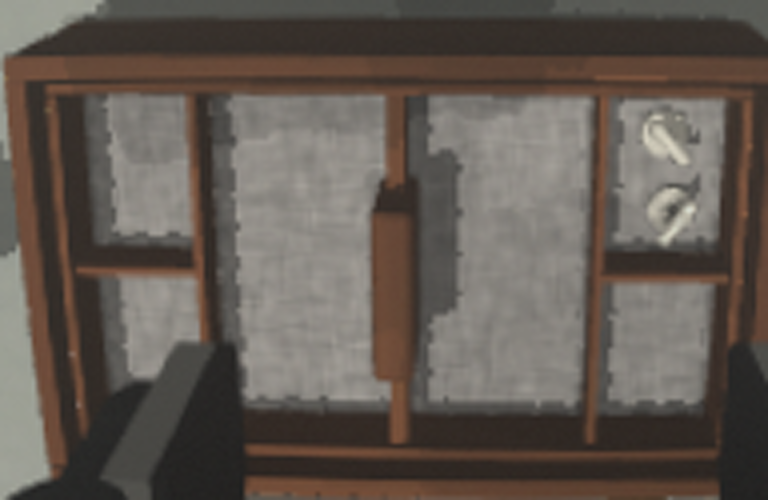

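```bash
python3 - <<'E'
from h import *
import pickle
from scipy.optimize import least_squares
D=[(f,(p,Ro.from_quat(q))) for f,(p,q) in pickle.load(open("w5.pkl","rb"))]
OFF=[(262,145),(202,152)]
def px(i,x,y): return np.array([(y+.5)/4-.5+OFF[i][1],(x+.5)/4-.5+OFF[i][0]])
def fit(obs,L,lab):
    def X(v,k):
        l=L[k];return np.array([v[0],v[1],v[3]])+Ro.from_euler('z',v[2]).apply(l)
    def res(v): return np.concatenate([proj(D[i][0],X(v,k),D[i][1])-px(i,*p) for i,k,p in obs])
    s=least_squares(res,[570,0,-.12,0],loss='soft_l1',x_scale=[1,1,.01,1])
    print(lab,np.round(s.x,3)); print(np.round(s.fun.reshape(-1,2),1).tolist())
def rect(a,b,z): return {'fr':(-a,-b,z),'fl':(-a,b,z),'br':(a,-b,z),'bl':(a,b,z)}
G=[(0,'fr',(372,195)),(0,'fl',(408,195)),(0,'br',(365,357)),(0,'bl',(400,358)),(1,'fr',(372,210)),(1,'fl',(411,210)),(1,'br',(376,378)),(1,'bl',(409,380))]
B=[(0,'fr',(5,45)),(0,'fl',(752,60)),(0,'br',(22,460)),(0,'bl',(703,470)),(1,'fr',(5,58))]
T=[(0,'fr',(42,76)),(0,'fl',(715,84)),(0,'br',(55,434)),(1,'fr',(48,88)),(1,'fl',(750,93)),(1,'bl',(718,458))]
fit(G,rect(30,7,92),'grip (z off vs 92)');fit(B,rect(80,130,80),'box');fit(T,rect(68,118,74),'tray')
E
```

```text
grip (z off vs 92) [ 5.70663e+02 -2.60000e-02 -1.34000e-01 -7.51100e+00]
[[-0.3, -0.9], [-0.2, 0.4], [0.5, -1.0], [0.3, 0.2], [-0.1, -0.3], [-0.0, 0.8], [0.1, -0.4], [-0.2, 1.6]]
box [ 5.71855e+02 -3.16000e-01 -1.36000e-01 -3.28900e+00]
[[-0.5, -0.5], [-0.1, 0.3], [2.9, 0.1], [-0.2, -0.9], [-0.1, 0.7]]
tray [ 5.71508e+02 -6.63000e-01 -1.34000e-01 -4.48300e+00]
[[-0.4, -0.3], [0.6, -0.9], [0.3, -0.1], [-0.1, 0.2], [-0.2, 0.2], [-0.0, 0.8]]
```

```bash
sed -i 's/^YAW=.*/YAW=-0.135; BOX=np.array([571.3,-0.3,0])/' h.py; python3 - <<'E'
from h import *
G=BOX+[0,0,79]
manip.gripper_to(50)
manip.goto(G+[0,0,110],Q); manip.line_to(G+[0,0,60],velocity=150); manip.wait(0.1)
pp=pose(); f=manip.grab_frame("wrist"); save(f,"w6")
for x in manip.place_of(f,"tray_grip")[:1]: print(x["pixel"],x["score"],proj(f,G,pp),atz(ray(f,x["pixel"],pp),80))
pickle=__import__("pickle"); pickle.dump((f,(pp[0],pp[1].as_quat())),open("w6.pkl","wb"))
f=manip.grab_frame("side"); save(f,"s6"); print(manip.read_t(),manip.read_force())
im=cv2.imread("pics/w6.png"); cv2.imwrite("pics/w6z.png",cv2.resize(im[150:300,230:430],None,fx=4,fy=4,interpolation=cv2.INTER_CUBIC))
E
```

```text
[221.6, 322.7] 0.89 [218.78724228 322.66087936] [ 5.72835074e+02 -4.86187998e-01  8.00000000e+01]
19.075 [ 0.42064824 -0.16750231 -0.7222455 ]
```

View pics/w6z.png

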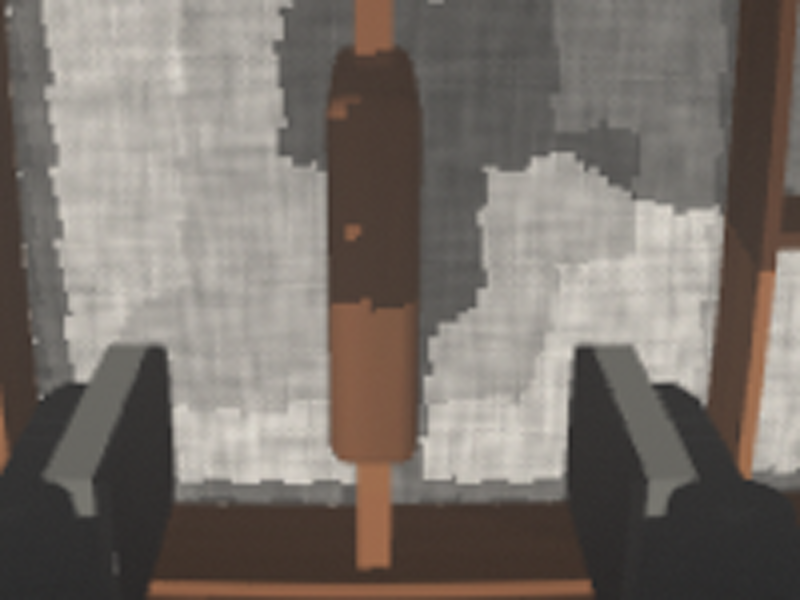

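View pics/w6.png

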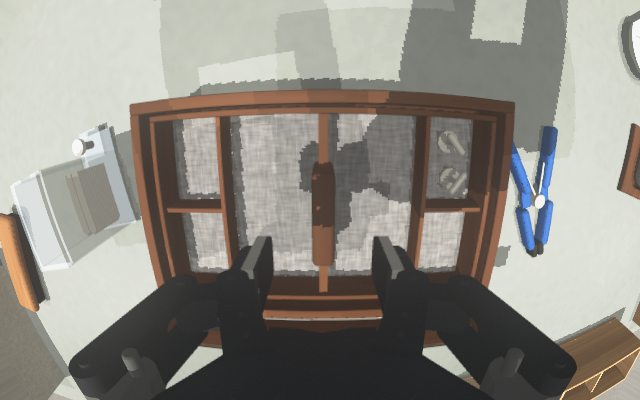

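The grip block runs straight down the picture, midway between the fingers at column 323, so yaw and centring are good. I'll descend, close and lift.

```bash
python3 - <<'E'
from h import *
G=BOX+[0.8,0,79]
print(manip.line_to(G,velocity=80,max_force=8),manip.read_eef_pos(),manip.read_force())
manip.gripper_to(5); manip.wait(0.2)
print("w",manip.read_width(),np.round(manip.read_force(),2),np.round(manip.read_torque(),2),manip.read_t())
f=manip.grab_frame("wrist"); save(f,"w7")
f=manip.grab_frame("side"); save(f,"s7")
E
```

```text
False [ 5.72341128e+02 -3.24950840e-01  7.92690126e+01] [ 0.73230355  0.08642044 -0.58305118]
w 13.244223541984482 [-1.24 -0.93  5.89] [-0.01  0.25  0.04] 20.5917
```

View pics/w7.png

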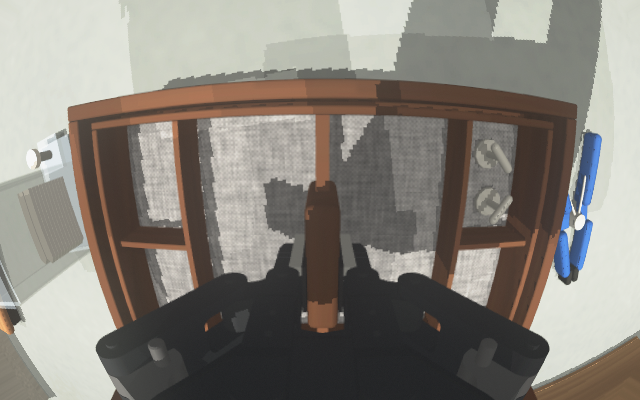

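```bash
python3 - <<'E'
from h import *
p=np.array(manip.read_eef_pos())
G=BOX+[0.8,0,79]
for dz in (12,35):
    print(manip.line_to(G+[0,0,dz],velocity=50,max_force=25)); manip.wait(0.15)
    print(dz,manip.read_width(),np.round(manip.read_force(),2),np.round(manip.read_torque(),2),manip.read_t())
    f=manip.grab_frame("wrist"); save(f,f"w8_{dz}")
f=manip.grab_frame("side"); save(f,"s8")
E
```

```text
False
12 13.216589235999441 [-0.35 -0.87 -3.04] [-0.02  0.04  0.01] 21.2333
False
35 12.927689037322775 [-0.06  0.48 -2.22] [-0.02  0.04  0.02] 22.0417
```

View pics/w8_35.png

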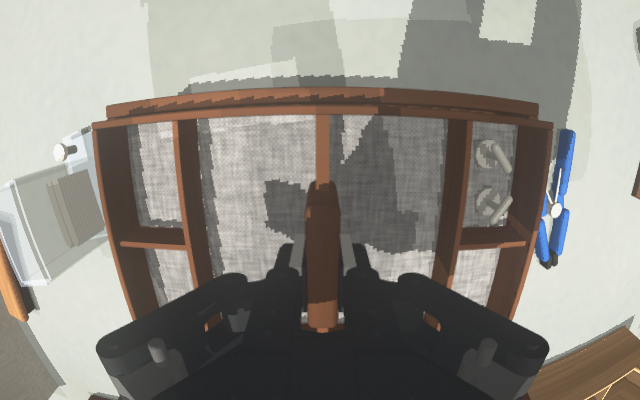

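The tray is clear and moves with the gripper. The cufflinks sit where they were at (490,150) and (490,205), and the load reads about 3 N with almost no moment. I'll lift to the final height.

```bash
python3 - <<'E'
from h import *
G=BOX+[0.8,0,79]
print(manip.line_to(G+[0,0,180],velocity=70,max_force=25)); manip.wait(0.6)
print(manip.read_eef_pos(),manip.read_width(),np.round(manip.read_force(),2),np.round(manip.read_torque(),2),manip.read_t())
pp=pose(); print(np.round(pp[1].as_matrix(),4))
for n,b in (("wrist",None),("side",(80,260,220,440)),("scene",(80,260,200,420))):
    f=manip.grab_frame(n); save(f,f"{n}9")
    if b: im=cv2.imread(f'pics/{n}9.png');cv2.imwrite(f'pics/{n}9c.png',cv2.resize(im[b[0]:b[1],b[2]:b[3]],None,fx=3.2,fy=3.2))
E
```

```text
False
[ 5.72107638e+02 -2.99653938e-01  2.58989563e+02] 13.343471919786289 [-0.31 -0.61 -3.39] [-0.08 -0.08  0.02] 24.9667
[[ 0.9909 -0.      0.1346]
 [-0.1346 -0.      0.9909]
 [-0.     -1.     -0.    ]]
```

View pics/wrist9.png

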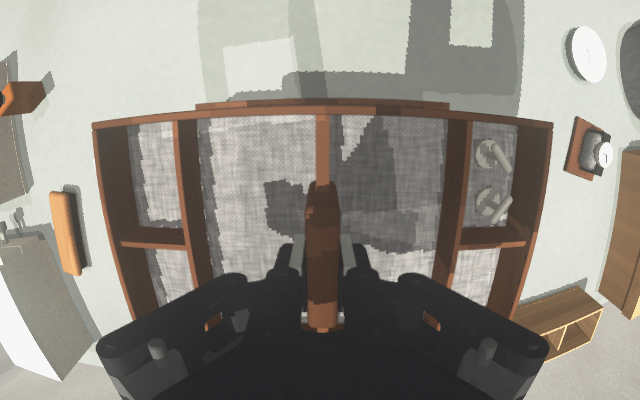

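View pics/side9c.png

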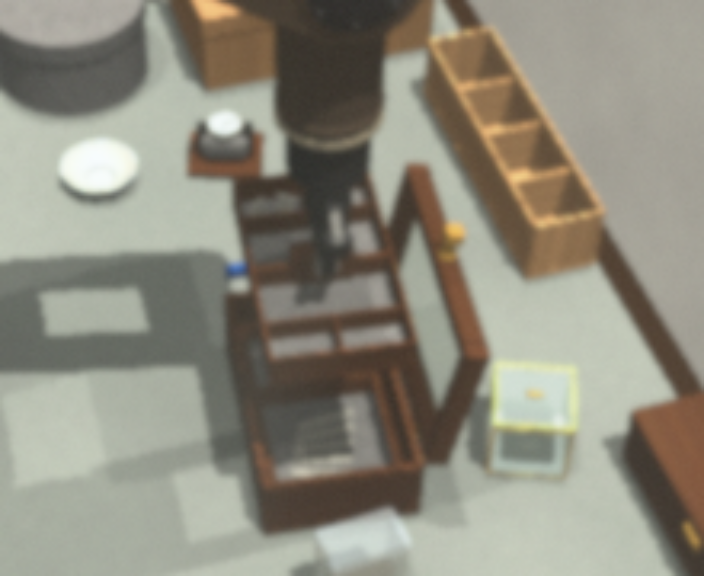

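View pics/scene9c.png

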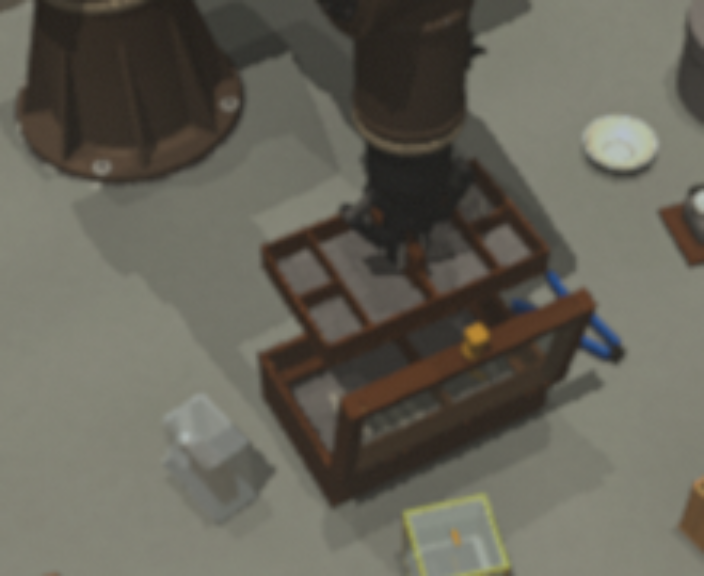

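The lid stands open and the tray is level and clear of it, with both cufflinks in place. The collar stays are visible in the box bottom and the dispenser, clamp and cube are undisturbed. I'll hand it in.

```bash
python3 - <<'E'
from h import *
fs=[manip.grab_frame("scene"),manip.grab_frame("side")]
for q in ("lid_pull","tray_grip"):
    rs=[ray(f,x["pixel"]) for f in fs for x in manip.place_of(f,q)[:1]]
    if len(rs)==2: print(q,*tri(rs))
print(pull(1.75),np.round(manip.read_joint_vel(),3),manip.read_width(),manip.read_t())
manip.sign_off()
E
```

```text
lid_pull [700.7598989  -10.67345286 252.6559639 ] [2.4, 2.4]
tray_grip [573.64445726   5.20287857 247.82061805] [1.0, 1.0]
[695.12461352 -17.1186203  259.88243345] [-0.001  0.001  0.     0.001 -0.003  0.   ] 13.157601350236177 25.4167
the job is handed in; nothing more can be done
```

I swung the lid open by its brass pull until it met its stop. I then lifted the tray straight up by its centre grip and handed the job in at 25.4 s with the tray still held in the air.

**Last checks**
- **Height:** the tool stands at z = 259 mm, which puts the tray's underside at about 219 mm, roughly 139 mm above the rim. Two-camera triangulation put the grip point at z = 248 mm, which still gives about 128 mm of clearance.
- **Grip and level:** the fingers read 13.2 mm on the 14 mm block. Just before hand-in the load was about 3.4 N with a moment of at most 0.08 N m. The arm was still, the tool vertical, and the tray had not shifted against the gripper.
- **Contents and surroundings:** both cufflinks are in their compartment. The dispenser, clamp, cube, watch and dish show no sign of having moved. I looked at the brush and cologne less closely.
- **Lid:** it still stands open after release. Its pull triangulated within about 11 mm of the fully open position, with a 2.4 mm ray miss.

**Disagreements**
- **Heights:** my camera fits ran about 3 to 8 mm below the stated heights, and the network's triangulated tray grip came out 12 mm above. I used the stated heights, and the grasps held.
- **Yaw:** the box angle was first fitted at -0.122 rad and later at -0.135 rad. That gave up to about 16 N sideways at the pull during the swing. I corrected it before gripping the tray.
- **Misidentified part:** with the lid shut, the network reported the brush as the tray grip, so I discarded that reading.

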